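Turn the trowel round in its rack

ROBOT

A 6-joint arm with a two-finger parallel gripper is mounted at the origin on the work surface. World frame = base frame: x ahead of the robot, y to its left, z up, the work surface at z = 0. Lengths are in mm, angles in rad, forces in N, time in s.
With the tool pointing down it reaches from about 350 to 975 mm from the base axis. Payload 7.1 kg.
Tool frame: the origin (TCP) lies midway between the tips of the shut fingers; the grasp point (between the pads) lies 19 mm behind it; z points along the fingers, y is the line along which they close (so a half turn about z gives the same grasp; the last joint's range is limited). The gripper opens to 88 mm and grips with 3 to 60 N. Pads are 20 mm wide; open, the fingers measure 115 mm over their backs; the gripper's body (75 mm by 178 mm) begins 61 mm behind the grasp point.
Start: joints at [1.083, 0.423, 1.63, -0, 1.089, -0.019], TCP at [282.352, 557.568, 222.675] pointing down, gripper open.
Joint ranges: [-3, 3], [-0.9, 2.11], [0.09, 2.58], [-1.31, 4.45], [0.11, 2.69], [-2.54, 2.54]. Speed limits (rad/s): [2.39, 2.39, 3.01, 3.14, 3.14, 3.14].

INTERFACE

Orientations are given as a rotation vector (axis times angle).
In Python, from workcell import ctrl gives the robot as it stands.
- The arm moves only by the shell command python3 -m inch 'ROWS' [OPENING]. ROWS is JSON, a list of rows, each an object with "xyz": the shift along the tool's x, y, z in mm, a list of three; "rot": the turn, a rotation vector about the tool's x, y, z in rad, a list of three. In form: [{"xyz": [dx, dy, dz], "rot": [ax, ay, az]}, ...]. A call has 1 to 12 rows; each row is the pose to reach, as a shift and turn from the pose commanded when the call began, along the tool's axes at that moment; what a row does not reach only later rows make up. A row lasts 1/12 s, in which the tool goes at most 41.7 mm and 7.16 degrees, less where a joint would pass 70% of its speed; a pose out of reach is approached as far as the arm can. A call with a gripper value outside its range is refused whole. OPENING is the closure in counts, from 0 (fully open) to 255 (shut), set as the call begins (- or left out, the last holds). The fingers move at their own pace and stop on an object; the grip force is fixed at half the most. Time passes only in rows, so rows that repeat a pose let the fingers close. It gives the time, the measured TCP pose, the force, the opening and the grip force at its end, in the units of the state.
- ctrl.get_obs(): the state, without advancing time (a new reading comes with each control period).
- ctrl.get_image(name): name is "side" or "top"; returns the picture (400x640x3 uint8, red, green, blue); there is no depth.
- ctrl.camera_model(name): a dict with "fx", "fy", "cx", "cy" (pixels), "position" and "attitude" of the camera in the world. Camera axes: x right, y up, looking along -z (the intrinsics and any distortion apply to the point x, -y, -z); pixel columns grow to the right and rows downward; lengths in mm; the calibration is good to about 2 mm. A picture is of the moment at which its call begins. camera_model takes no time and is no camera call.
- ctrl.close_job(): hands the job in; it is judged then, once.
The state is a dict: "t": time; "qpos": joint angles; "qvel": joint speeds; "joint_torque": joint torques, N m; "ee_pos": TCP position; "orientation": TCP orientation; "ft_force": force on the tool from outside, world axes, zero at the start; "moment": the same for the moment, N m; "width": finger opening in mm; "grasp_force": force on a finger pad.
Only numpy, scipy, OpenCV 4.12 (cv2) and the standard library are available. Lean on these libraries where they do the work, as an engineer would, in place of code of your own. Each camera call takes 0.05 s, during which the arm holds its last target. There are 200 camera calls.

TASK

Somebody has put the hand trowel back in the wooden rack the wrong way round, so its blade pokes out over the ledge. Draw it right out, turn it round and put it back in the same bay blade first and lying flat, pushed fully home against the back of the bay, so that only the handle sticks out, and let go. Leave the dibber in the other bay and everything else on the ledge where they are.

Things in the scene. Friction and masses are not known exactly. Their poses are not given: they have to be found in the camera images.
- trowel_mid (a point): Plastic hand trowel, 190 long, lying flat on the ledge, 80 to 170 g. This point: mid-length on the centre line, 12 above its flat underside; x along the tool to the blade tip, z up out of the open side of the scoop. At the start its handle is inside one bay of the rack (either) and the whole blade sticks out. Either end can be gripped from above across its width.
- trowel_tip (a point): Tip of the trowel's blade, 95 in front of trowel_mid, 12 above the underside; same axes. The scoop blade reaches from 4 to 95 in front of trowel_mid: 58 wide with parallel upright sides 20 high as far as 70, then narrowing to a tip 26 wide with sides 12 high.
- trowel_end (a point): Free end of the trowel's handle, 95 behind trowel_mid, 12 above the underside; same axes. The handle reaches from 10 to 95 behind trowel_mid, flat-sided, 26 wide and 24 high.
- rack: Low wooden rack fixed to the ledge, 110 deep (x), 178 wide (y), 40 high, opaque roof. Origin: its centre, on the ledge; x from open front to closed back. Two bays, centred at y=-48 and +48, each 66 wide, 34 high inside, open only at the front: mouths at x=-55 (roof overhangs 2), back wall's inner face at x=+45. No floor: tools slide on the ledge (height 0). A tool can be gripped only where it sticks out.
- dibber: Wooden dibber 170 long, grip 30 wide and 26 high, lying in the other bay with its point inward and about 88 of its grip sticking out. Origin mid-length on the underside; x points to its point. To be left alone.
- mister: Copper-coloured aluminium mister with twist cap, 68 diameter, 170 high, standing. Origin at the centre of its underside. To be left alone.
- planter: Small glazed green planter with a plant, 104 diameter, 85 high (leaves to 130). Origin at the centre of its underside. To be left alone.
- spoon: Stainless steel spoon 170 long, lying. Its origin is on the underside about mid-length, x to the bowl. To be left alone.
- saucer: Terracotta saucer, 110 diameter, 22 high. Origin at the centre of its underside. To be left alone.
- pot: Empty terracotta pot, 90 diameter, 85 high. Origin at the centre of its underside. To be left alone.
- brush: Hand brush 190 long, lying beside the rack. Its origin is on the underside about mid-length, x to the bristles. To be left alone.
Not all that is in view belongs to the job. There is more than one size of the rack; the one meant has the size given above.

How it is judged:
By the outcome, as a careful person would: the job done as asked, in the order asked, and still so for the second after the job is handed in, with the robot touching nothing.
It also fails if it takes over 64 s, if anything falls off the work surface, if the arm or the gripper's body presses on something with over 40 N, if the wrist force passes 120 N, or if a joint passes its speed limit or range.

## Working session

There is one attempt and no reset: what is moved stays moved. The work goes in short steps, Python scripts to look and compute and a shell command to move; the robot and the scene stay as the last step left them, time stands still between calls to the robot, and variables do not carry over. Pictures are saved under pics/ and viewed, at most 10 in all, crops included, and the job is handed in when it is done.

```bash
mkdir -p pics; ls; python3 - <<'E'
from workcell import ctrl
import cv2
for n in("top","side"):
    cv2.imwrite(f"pics/{n}0.png",ctrl.get_image(n)[:,:,::-1]); print(n,ctrl.camera_model(n))
print(ctrl.get_obs())
E
```

```text
pics
top {'fx': 430.29563903783696, 'fy': 430.29563903783696, 'cx': 316.9618642193835, 'cy': 200.73952710351637, 'position': array([ 240.09596119,  -17.23345085, 1349.98733237]), 'attitude': array([ 0.16290718, -0.16376097, -1.58590897])}
side {'fx': 444.0340547105402, 'fy': 444.0340547105402, 'cx': 327.67311910671634, 'cy': 204.6852027339046, 'position': array([  454.09512097, -1026.77980472,   722.50792799]), 'attitude': array([ 0.96441522, -0.02903536, -0.02116619])}
{'t': 0.1, 'qpos': array([ 1.08300511e+00,  4.23815130e-01,  1.63060033e+00, -5.88295321e-06,
        1.08864177e+00, -1.89897039e-02]), 'qvel': array([-7.91074091e-05, -3.23554098e-03,  7.83378868e-05, -7.21759329e-04,
       -6.75686779e-04, -1.60706947e-03]), 'joint_torque': array([ 2.26028970e-05, -5.45615923e+01, -2.74325538e+01,  6.44340017e-02,
        1.88108889e-02, -9.40474638e-05]), 'ee_pos': array([282.11671107, 557.1268152 , 221.95299227]), 'orientation': array([-7.29578379e-01, -3.05532973e+00,  2.22888595e-03]), 'ft_force': array([0.46979803, 0.19118644, 0.22192531]), 'moment': array([-0.00217201,  0.05532466,  0.00307798]), 'grasp_force': 0.0, 'width': 88.14938596800022}
```

View pics/top0.png

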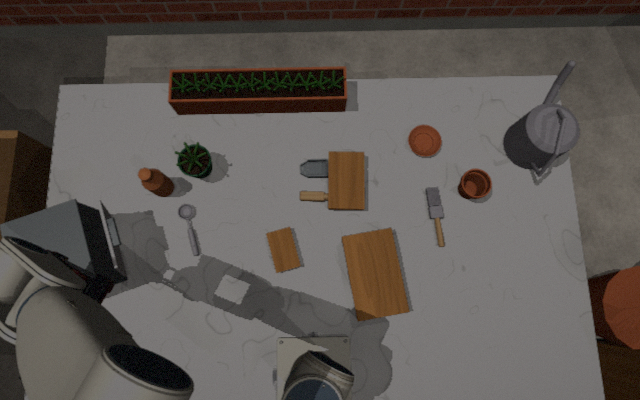

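View pics/side0.png

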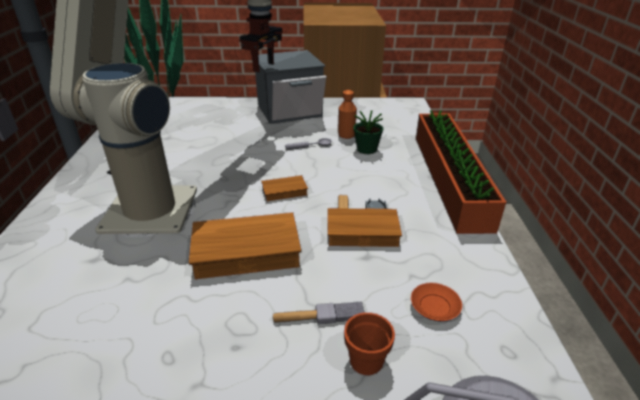

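The top view shows the job's rack at about (347,181). The trowel blade sticks out to the left at (315,168), and the dibber's grip is at (313,196). I'll measure these next.

```bash
cat > h.py <<'E'
import numpy as np,cv2
from scipy.spatial.transform import Rotation as R
from workcell import ctrl
def pix2w(n,uv,z):
    m=ctrl.camera_model(n);uv=np.atleast_2d(np.array(uv,float))
    d=np.c_[(uv[:,0]-m['cx'])/m['fx'],-(uv[:,1]-m['cy'])/m['fy'],-np.ones(len(uv))]
    d=R.from_rotvec(m['attitude']).apply(d);p=m['position']
    return (p+d*((z-p[2])/d[:,2])[:,None])[:,:2]
def grab(n): return ctrl.get_image(n)[:,:,::-1].copy()
E
python3 - <<'E'
from h import *
im=grab("top");c=im[140:225,285:380]
cv2.imwrite("pics/crop1.png",cv2.resize(c,None,fx=7,fy=7,interpolation=cv2.INTER_CUBIC))
hsv=cv2.cvtColor(im,cv2.COLOR_BGR2HSV)
m=cv2.inRange(hsv,(5,110,60),(20,255,255));m[:140]=0;m[225:]=0;m[:,:327]=0;m[:,375:]=0
cs,_=cv2.findContours(m,0,2);k=max(cs,key=cv2.contourArea)
r=cv2.minAreaRect(k);b=cv2.boxPoints(r);w=pix2w("top",b,40);print(b,w,w.mean(0),[np.linalg.norm(w[i]-w[i-1]) for i in range(4)])
for u,v in[(300,168),(327,168),(313,160),(313,178),(301,196),(327,196)]:print(u,v,pix2w("top",(u,v),20))
E
```

```text
[[327. 152.]
 [364. 152.]
 [364. 209.]
 [327. 209.]] [[ 673.76477221  -56.24253059]
 [ 671.20293918 -174.10833106]
 [ 486.4754185  -166.03337431]
 [ 488.93928142  -51.43876721]] [ 580.09560283 -111.95575079] [np.float64(184.88790709341632), np.float64(117.89363811908773), np.float64(184.90392592549784), np.float64(114.62109141785632)]
300 168 [[628.51705109  31.21021216]]
327 168 [[626.63948789 -55.44118659]]
313 160 [[654.38423076 -11.02951929]]
313 178 [[594.44684361  -9.87348518]]
301 196 [[536.38589953  29.24731136]]
327 196 [[534.61215916 -53.04932219]]
```

View pics/crop1.png

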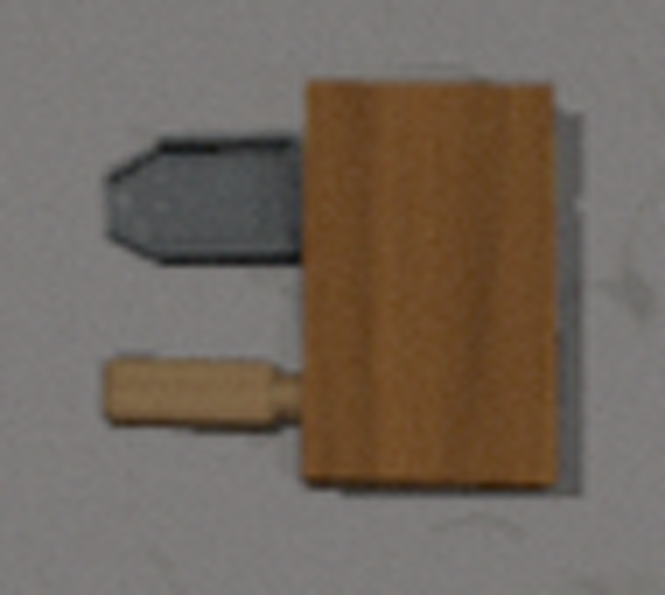

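The crop shows the blade with its tip at the left, near (300,168), and its sides at rows 160 and 177.5. The rack's front edge is at column 328.5. I'll fit the lines at sub-pixel level before the grasp.

```bash
cat >> h.py <<'E'
def line(pts):
    vx,vy,x,y=cv2.fitLine(np.array(pts,np.float32),cv2.DIST_HUBER,0,.01,.01).ravel();return np.array([vx,vy]),np.array([x,y])
def edges(ch,rng,lo,hi,axis):
    """strongest gradient (sub-pixel centroid) along axis in [lo,hi], one point per index in rng"""
    out=[]
    for i in rng:
        s=(ch[lo:hi,i] if axis==0 else ch[i,lo:hi]).astype(float)
        g=np.abs(np.diff(s));k=int(g.argmax());a,b=max(0,k-2),min(len(g),k+3)
        p=lo+.5+(g[a:b]*np.arange(a,b)).sum()/g[a:b].sum()
        out.append((i,p) if axis==0 else (p,i))
    return np.array(out)
def rack(im):
    S=cv2.cvtColor(im,cv2.COLOR_BGR2HSV)[:,:,1]
    for nm,a in dict(front=(range(156,206),322,335,1),back=(range(156,206),358,370,1),far=(range(333,360),146,157,0),near=(range(333,360),203,215,0)).items():
        w=pix2w("top",edges(S,*a),40);d,c=line(w);print(nm,"mid",w.mean(0).round(1),"dir deg",round(float(np.degrees(np.arctan2(d[1],d[0]))),2))
E
python3 - <<'E'
from h import *
im=grab("top");rack(im)
g=cv2.cvtColor(im,cv2.COLOR_BGR2GRAY)
for nm,a in dict(top=(range(309,326),154,164,0),bot=(range(309,326),173,183,0),tip=(range(166,171),295,306,1)).items():
    e=edges(g,*a)
    for z in(0,20):
        w=pix2w("top",e,z);d,c=line(w);print(nm,z,w.mean(0).round(1),round(float(np.degrees(np.arctan2(d[1],d[0]))),2))
# handle/dibber from side: rack roof corners
s=grab("side");cv2.imwrite("pics/scrop.png",cv2.resize(s[180:260,310:420],None,fx=7,fy=7,interpolation=cv2.INTER_CUBIC))
E
```

```text
front mid [580.3 -56.6] dir deg -1.7
back mid [ 577.9 -169.8] dir deg -1.88
far mid [ 674.1 -116.8] dir deg 87.53
near mid [ 486.8 -110.3] dir deg 87.72
top 0 [661.7 -24. ] -88.19
top 20 [655.4 -23.9] -88.19
bot 0 [602.7 -22.8] 89.11
bot 20 [597.3 -22.7] 89.11
tip 0 [634.4  33.3] 3.1
tip 20 [628.5  32.6] 3.1
```

View pics/scrop.png

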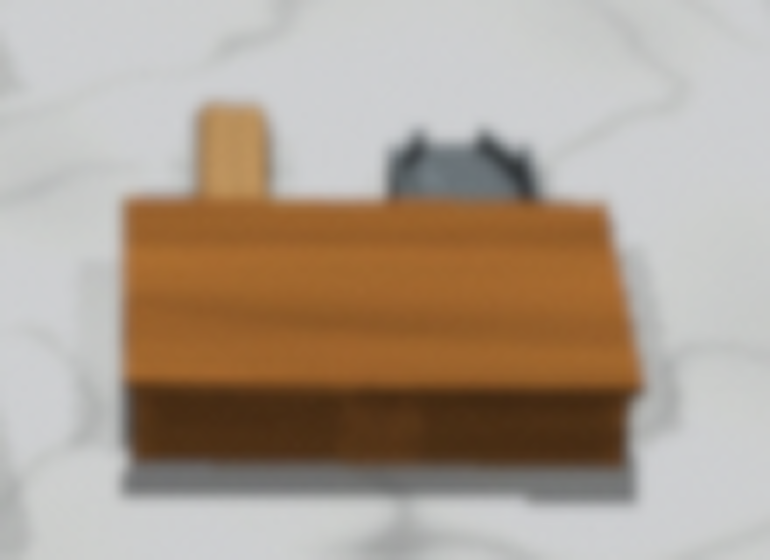

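The side view confirms the layout: the blade is in the far bay, right of the dibber. Fitted rack centre is about (584.5,-114), with the insertion direction at -91.8°. The blade is centred at x≈626.4 and its tip is at y≈33. Next is the approach.

```bash
cat >> h.py <<'E'
def to(x,y,z,yaw=0):
    """print shift/turn (tool axes) to TCP x,y,z with tool pointing down and closing line at yaw deg (0 = world x)"""
    o=ctrl.get_obs();A=R.from_rotvec(o['orientation']);c,s=np.cos(np.radians(yaw)),np.sin(np.radians(yaw))
    B=R.from_matrix(np.array([[-s,c,0],[c,s,0],[0,0,-1]]).T.T)
    print("now",o['ee_pos'].round(1),"t",round(o['t'],2),"xyz",A.inv().apply(np.array([x,y,z])-o['ee_pos']).round(1),"rot",(A.inv()*B).as_rotvec().round(3),"q6",o['qpos'][5].round(2),"F",o['ft_force'].round(1),"w",o['width'].round(1),"g",round(o['grasp_force'],1))
E
python3 -c "
from h import *
to(626.4,-12,120,0)"
```

```text
Traceback (most recent call last):
  File "h.py", line 29, in to
    print("now",o['ee_pos'].round(1),"t",round(o['t'],2),"xyz",A.inv().apply(np.array([x,y,z])-o['ee_pos']).round(1),"rot",(A.inv()*B).as_rotvec().round(3),"q6",o['qpos'][5].round(2),"F",o['ft_force'].round(1),"w",o['width'].round(1),"g",round(o['grasp_force'],1))
                                                                                                                                                                                                                      ^^^^^^^^^^^^^^^^
AttributeError: 'float' object has no attribute 'round'
```

```bash
sed -i "s/\.T\.T)/)/; s/o\['width'\].round(1)/round(o['width'],1)/" h.py
python3 -c "
from h import *
to(626.4,-12,120,0)"
```

```text
now [282.2 557.3 222.3] t 0.25 xyz [-564.3 -352.3  102.6] rot [-1.000e-03  0.000e+00  1.102e+00] q6 -0.02 F [ 0.3  0.  -0.6] w 87.5 g 0.0
```

```bash
python3 -m inch '[{"xyz":[-35,-22,0],"rot":[0,0,0.07]},{"xyz":[-70,-44,0],"rot":[0,0,0.14]},{"xyz":[-105,-66,0],"rot":[0,0,0.21]},{"xyz":[-140,-88,0],"rot":[0,0,0.28]},{"xyz":[-175,-110,0],"rot":[0,0,0.35]},{"xyz":[-210,-132,0],"rot":[0,0,0.42]},{"xyz":[-245,-154,0],"rot":[0,0,0.49]},{"xyz":[-280,-176,0],"rot":[0,0,0.56]},{"xyz":[-315,-198,0],"rot":[0,0,0.63]},{"xyz":[-350,-220,0],"rot":[0,0,0.7]},{"xyz":[-385,-242,0],"rot":[0,0,0.77]},{"xyz":[-420,-264,0],"rot":[0,0,0.84]}]' 0
python3 -c "
from h import *
to(626.4,-12,100,0)"
```

```text
t: 1.25
ee_pos: [538.5, 130.3, 222.8]
orientation: [1.916, 2.489, 0.0]
ft_force: [-0.5, 1.0, -0.7]
width: 88.1
grasp_force: 0.0
now [538.5 130.3 222.8] t 1.25 xyz [-160.1   48.6  122.8] rot [ 0.    -0.     0.258] q6 -0.04 F [-0.5  1.  -0.7] w 88.1 g 0.0
```

```bash
python3 -m inch '[{"xyz":[-32,10,24],"rot":[0,0,0.06]},{"xyz":[-60,19,48],"rot":[0,0,0.12]},{"xyz":[-90,28,70],"rot":[0,0,0.18]},{"xyz":[-120,37,92],"rot":[0,0,0.23]},{"xyz":[-145,44,110],"rot":[0,0,0.258]},{"xyz":[-160,48.6,123],"rot":[0,0,0.258]},{"xyz":[-160,48.6,123],"rot":[0,0,0.258]},{"xyz":[-160,48.6,123],"rot":[0,0,0.258]}]'
python3 -c "
from h import *
to(626.4,-12,4,0.5)"
```

```text
t: 1.92
ee_pos: [625.6, -10.3, 98.7]
orientation: [-2.218, -2.223, 0.002]
ft_force: [-0.1, -0.2, 1.5]
width: 87.8
grasp_force: 0.0
now [625.6 -10.3  98.7] t 1.92 xyz [-1.8  1.  94.7] rot [-0.002 -0.    -0.006] q6 -0.04 F [-0.1 -0.2  1.5] w 87.8 g 0.0
```

Go down, then close.

```bash
python3 -m inch '[{"xyz":[-1,1,20],"rot":[0,0,0]},{"xyz":[-1,1,40],"rot":[0,0,0]},{"xyz":[-1,1,60],"rot":[0,0,0]},{"xyz":[-1,1,75],"rot":[0,0,0]},{"xyz":[-1,1,85],"rot":[0,0,0]},{"xyz":[-1,1,92],"rot":[0,0,0]},{"xyz":[-1,1,94],"rot":[0,0,0]},{"xyz":[-1,1,94],"rot":[0,0,0]}]'
python3 -m inch '[{"xyz":[0,0,0],"rot":[0,0,0]},{"xyz":[0,0,0],"rot":[0,0,0]},{"xyz":[0,0,0],"rot":[0,0,0]},{"xyz":[0,0,0],"rot":[0,0,0]},{"xyz":[0,0,0],"rot":[0,0,0]},{"xyz":[0,0,0],"rot":[0,0,0]},{"xyz":[0,0,0],"rot":[0,0,0]},{"xyz":[0,0,0],"rot":[0,0,0]},{"xyz":[0,0,0],"rot":[0,0,0]},{"xyz":[0,0,0],"rot":[0,0,0]}]' 255
python3 -c "
from h import *
to(631,120,6,0)"
```

```text
t: 2.58
ee_pos: [627.2, -10.4, 5.8]
orientation: [-2.217, -2.226, -0.0]
ft_force: [0.1, -0.1, -0.1]
width: 88.0
grasp_force: 0.0
t: 3.42
ee_pos: [627.8, -10.7, 6.2]
orientation: [2.216, 2.225, 0.001]
ft_force: [0.3, 0.3, 5.6]
width: 57.8
grasp_force: 29.9
now [627.8 -10.7   6.2] t 3.42 xyz [130.7   3.8   0.2] rot [0.001 0.    0.004] q6 -0.04 F [0.3 0.3 5.6] w 57.8 g 29.9
```

```bash
python3 -m inch '[{"xyz":[5,0,-2],"rot":[0,0,0]},{"xyz":[18,0,-3],"rot":[0,0,0]},{"xyz":[33,0,-3],"rot":[0,0,0]},{"xyz":[48,0,-3],"rot":[0,0,0]},{"xyz":[63,0,-3],"rot":[0,0,0]},{"xyz":[78,0,-3],"rot":[0,0,0]},{"xyz":[93,0,-3],"rot":[0,0,0]},{"xyz":[108,0,-3],"rot":[0,0,0]},{"xyz":[123,0,-3],"rot":[0,0,0]},{"xyz":[138,0,-3],"rot":[0,0,0]},{"xyz":[150,0,-3],"rot":[0,0,0]},{"xyz":[155,0,-3],"rot":[0,0,0]}]'
python3 - <<'E'
from h import *
to(640,150,40,-90)
im=grab("top");cv2.imwrite("pics/t2.png",cv2.resize(im[110:260,220:400],None,fx=4,fy=4,interpolation=cv2.INTER_CUBIC))
E
```

```text
t: 4.42
ee_pos: [626.6, 146.5, 8.7]
orientation: [2.215, 2.227, 0.001]
ft_force: [0.0, 0.0, -1.6]
width: 58.0
grasp_force: 29.9
now [626.6 146.5   8.7] t 4.42 xyz [  3.5  13.5 -31.3] rot [ 0.    -0.     1.576] q6 0.21 F [ 0.   0.  -1.6] w 58.0 g 29.9
```

View pics/t2.png

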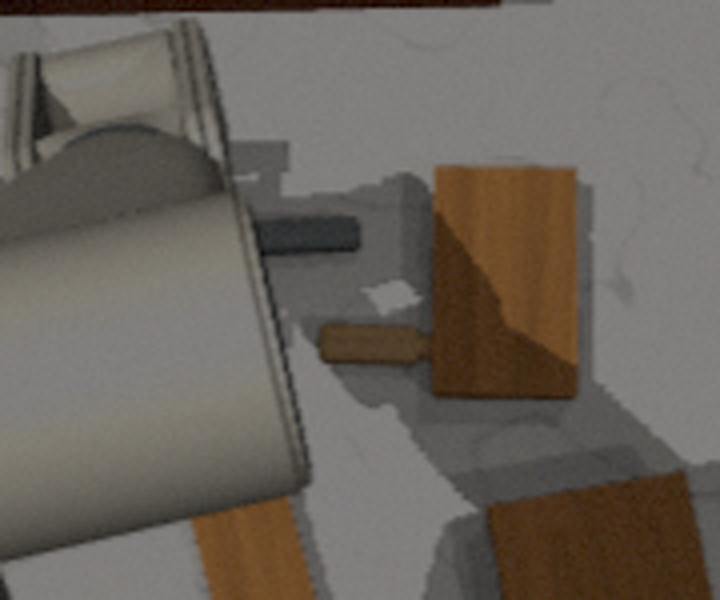

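The trowel is fully out, its handle end at crop (360,235), and the dibber is unmoved. I'll move it a little further out and turn it 90° clockwise.

```bash
python3 -m inch '[{"xyz":[15,0,-8],"rot":[0,0,0]},{"xyz":[30,0,-12],"rot":[0,0,0.06]},{"xyz":[43,0,-12],"rot":[0,0,0.16]},{"xyz":[43,3,-12],"rot":[0,0,0.28]},{"xyz":[43,6,-12],"rot":[0,0,0.4]},{"xyz":[43,8,-12],"rot":[0,0,0.52]},{"xyz":[43,8,-12],"rot":[0,0,0.64]},{"xyz":[43,8,-12],"rot":[0,0,0.76]},{"xyz":[43,8,-12],"rot":[0,0,0.88]},{"xyz":[43,8,-12],"rot":[0,0,1.0]},{"xyz":[43,8,-12],"rot":[0,0,1.12]},{"xyz":[43,8,-12],"rot":[0,0,1.24]}]'
python3 -m inch '[{"xyz":[0,0,0],"rot":[0,0,0.12]},{"xyz":[0,0,0],"rot":[0,0,0.23]},{"xyz":[0,0,0],"rot":[0,0,0.31]},{"xyz":[0,0,0],"rot":[0,0,0.336]},{"xyz":[0,0,0],"rot":[0,0,0.336]}]'
python3 -c "
from h import *
to(634,190,6,-90)"
```

```text
t: 5.47
ee_pos: [634.6, 187.4, 21.3]
orientation: [3.099, 0.513, 0.001]
ft_force: [0.4, 0.7, -1.6]
width: 57.9
grasp_force: 29.9
t: 5.88
ee_pos: [634.7, 187.5, 21.3]
orientation: [-3.142, 0.004, -0.001]
ft_force: [0.1, 0.4, -1.7]
width: 57.9
grasp_force: 29.9
now [634.7 187.5  21.3] t 5.88 xyz [-0.7 -2.5 15.3] rot [-0.    -0.001 -0.003] q6 1.84 F [ 0.1  0.4 -1.7] w 57.9 g 29.9
```

```bash
python3 -m inch '[{"xyz":[0,0,5],"rot":[0,0,0]},{"xyz":[0,0,9],"rot":[0,0,0]},{"xyz":[0,0,12],"rot":[0,0,0]},{"xyz":[0,0,14],"rot":[0,0,0]},{"xyz":[0,0,15],"rot":[0,0,0]},{"xyz":[0,0,15],"rot":[0,0,0]}]'
python3 -m inch '[{"xyz":[0,0,0],"rot":[0,0,0]},{"xyz":[0,0,0],"rot":[0,0,0]},{"xyz":[0,0,0],"rot":[0,0,0]},{"xyz":[0,0,0],"rot":[0,0,0]},{"xyz":[0,0,0],"rot":[0,0,0]},{"xyz":[0,0,0],"rot":[0,0,0]},{"xyz":[0,0,-20],"rot":[0,0,0]},{"xyz":[0,0,-45],"rot":[0,0,0]},{"xyz":[0,0,-70],"rot":[0,0,0]},{"xyz":[0,0,-90],"rot":[0,0,0]}]' 0
python3 -c "
from h import *
to(525,187.5,100,90)"
```

```text
t: 6.38
ee_pos: [634.1, 187.3, 6.2]
orientation: [3.141, -0.001, -0.002]
ft_force: [-3.3, -0.9, 6.2]
width: 57.9
grasp_force: 29.9
t: 7.22
ee_pos: [634.7, 187.4, 97.2]
orientation: [-3.141, 0.002, -0.001]
ft_force: [0.1, 0.3, 0.6]
width: 87.6
grasp_force: 0.0
now [634.7 187.4  97.2] t 7.22 xyz [-1.097e+02  1.000e-01 -2.900e+00] rot [-1.00e-03  0.00e+00  3.14e+00] q6 1.84 F [0.1 0.3 0.6] w 87.6 g 0.0
```

```bash
python3 -m inch '[{"xyz":[-10,0,0],"rot":[0,0,-0.12]},{"xyz":[-20,0,0],"rot":[0,0,-0.24]},{"xyz":[-30,0,0],"rot":[0,0,-0.36]},{"xyz":[-40,0,0],"rot":[0,0,-0.48]},{"xyz":[-50,0,0],"rot":[0,0,-0.6]},{"xyz":[-60,0,0],"rot":[0,0,-0.72]},{"xyz":[-70,0,0],"rot":[0,0,-0.84]},{"xyz":[-80,0,0],"rot":[0,0,-0.96]},{"xyz":[-90,0,0],"rot":[0,0,-1.08]},{"xyz":[-100,0,0],"rot":[0,0,-1.2]},{"xyz":[-110,0,0],"rot":[0,0,-1.32]},{"xyz":[-115,0,0],"rot":[0,0,-1.44]}]'
python3 -m inch '[{"xyz":[0,0,0],"rot":[0,0,-0.12]},{"xyz":[0,0,0],"rot":[0,0,-0.24]},{"xyz":[0,0,0],"rot":[0,0,-0.36]},{"xyz":[0,0,0],"rot":[0,0,-0.48]},{"xyz":[0,0,0],"rot":[0,0,-0.6]},{"xyz":[0,0,0],"rot":[0,0,-0.72]},{"xyz":[0,0,0],"rot":[0,0,-0.84]},{"xyz":[0,0,0],"rot":[0,0,-0.96]},{"xyz":[0,0,0],"rot":[0,0,-1.08]},{"xyz":[0,0,0],"rot":[0,0,-1.2]},{"xyz":[0,0,0],"rot":[0,0,-1.32]},{"xyz":[0,0,0],"rot":[0,0,-1.44]}]'
python3 - <<'E'
from h import *
to(520,187.5,6,90)
im=grab("side");cv2.imwrite("pics/s3.png",cv2.resize(im[100:260,240:440],None,fx=4,fy=3.7,interpolation=cv2.INTER_CUBIC))
E
```

```text
t: 8.22
ee_pos: [518.1, 187.4, 95.6]
orientation: [-2.357, -2.077, 0.001]
ft_force: [0.3, 0.0, 0.5]
width: 87.5
grasp_force: 0.0
t: 9.22
ee_pos: [519.4, 187.5, 95.7]
orientation: [0.402, 3.116, 0.0]
ft_force: [-0.0, 0.1, -0.4]
width: 87.7
grasp_force: 0.0
now [519.4 187.5  95.7] t 9.22 xyz [-0.6  0.1 89.7] rot [ 0.     0.    -0.257] q6 -0.99 F [-0.   0.1 -0.4] w 87.7 g 0.0
```

View pics/s3.png

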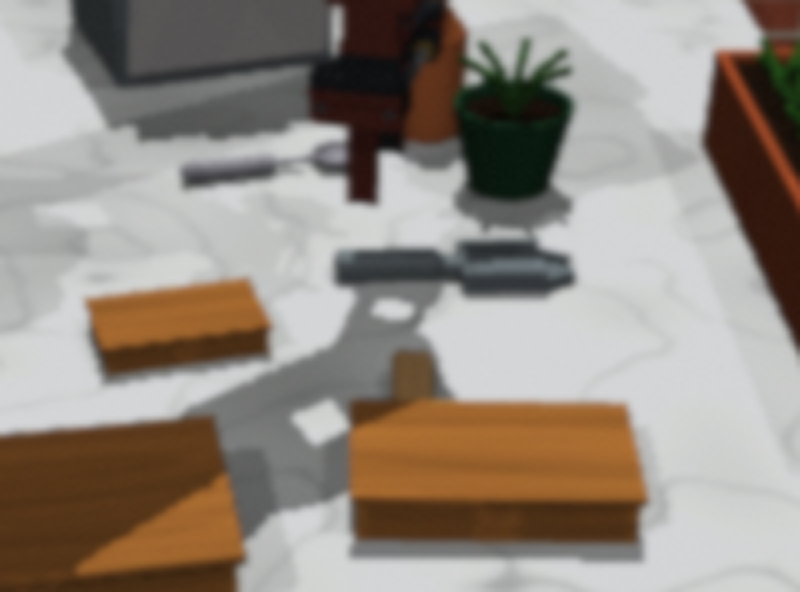

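The side view shows the trowel lying flat along x. Its handle spans crop (337–450,265) and its blade points right, so the gripper is above the handle. I'll finish the turn, lower and grip.

```bash
python3 -m inch '[{"xyz":[0,0,5],"rot":[0,0,-0.12]},{"xyz":[0,0,15],"rot":[0,0,-0.22]},{"xyz":[0,0,30],"rot":[0,0,-0.257]},{"xyz":[0,0,50],"rot":[0,0,-0.257]},{"xyz":[0,0,68],"rot":[0,0,-0.257]},{"xyz":[0,0,80],"rot":[0,0,-0.257]},{"xyz":[0,0,87],"rot":[0,0,-0.257]},{"xyz":[0,0,90],"rot":[0,0,-0.257]},{"xyz":[0,0,90],"rot":[0,0,-0.257]}]'
python3 -m inch '[{"xyz":[0,0,0],"rot":[0,0,0]},{"xyz":[0,0,0],"rot":[0,0,0]},{"xyz":[0,0,0],"rot":[0,0,0]},{"xyz":[0,0,0],"rot":[0,0,0]},{"xyz":[0,0,0],"rot":[0,0,0]},{"xyz":[0,0,0],"rot":[0,0,0]},{"xyz":[0,0,0],"rot":[0,0,0]},{"xyz":[0,0,0],"rot":[0,0,0]},{"xyz":[0,0,0],"rot":[0,0,0]},{"xyz":[0,0,0],"rot":[0,0,0]},{"xyz":[0,0,0],"rot":[0,0,0]},{"xyz":[0,0,0],"rot":[0,0,0]}]' 255
python3 -c "
from h import *
to(630,187.5,12,-1.8)"
```

```text
t: 10.02
ee_pos: [519.2, 187.5, 5.3]
orientation: [-0.01, -3.141, 0.0]
ft_force: [-0.3, 0.1, -0.5]
width: 87.8
grasp_force: 0.0
t: 11.02
ee_pos: [519.3, 187.5, 5.7]
orientation: [-0.009, -3.141, 0.0]
ft_force: [0.3, 0.2, 0.6]
width: 25.6
grasp_force: 30.0
now [519.3 187.5   5.7] t 11.02 xyz [-110.7    0.7   -6.3] rot [-0.    -0.     1.596] q6 -1.24 F [0.3 0.2 0.6] w 25.6 g 30.0
```

```bash
python3 -m inch '[{"xyz":[0,0,-5],"rot":[0,0,0.03]},{"xyz":[-6,1,-8],"rot":[0,0,0.12]},{"xyz":[-16,2,-8],"rot":[0,0,0.24]},{"xyz":[-28,3,-8],"rot":[0,0,0.36]},{"xyz":[-40,4,-8],"rot":[0,0,0.48]},{"xyz":[-52,5,-8],"rot":[0,0,0.6]},{"xyz":[-64,6,-8],"rot":[0,0,0.72]},{"xyz":[-76,7,-8],"rot":[0,0,0.84]},{"xyz":[-88,8,-8],"rot":[0,0,0.96]},{"xyz":[-100,8,-8],"rot":[0,0,1.08]},{"xyz":[-112,8,-8],"rot":[0,0,1.2]},{"xyz":[-123,8,-8],"rot":[0,0,1.32]}]'
python3 -m inch '[{"xyz":[0,0,0],"rot":[0,0,0.11]},{"xyz":[0,0,0],"rot":[0,0,0.2]},{"xyz":[0,0,0],"rot":[0,0,0.26]},{"xyz":[0,0,0],"rot":[0,0,0.276]},{"xyz":[0,0,0],"rot":[0,0,0.276]},{"xyz":[0,0,0],"rot":[0,0,0.276]}]'
python3 - <<'E'
from h import *
to(642,195,12,-1.8)
im=grab("top");cv2.imwrite("pics/t4.png",cv2.resize(im[130:230,240:380],None,fx=5.7,fy=5.7,interpolation=cv2.INTER_CUBIC))
E
```

```text
t: 12.02
ee_pos: [642.7, 194.8, 13.3]
orientation: [-1.941, -2.47, 0.001]
ft_force: [-0.2, 0.6, -1.8]
width: 25.8
grasp_force: 30.0
t: 12.52
ee_pos: [642.2, 194.8, 13.5]
orientation: [-2.254, -2.189, 0.001]
ft_force: [-0.2, -0.2, -1.5]
width: 25.9
grasp_force: 30.0
now [642.2 194.8  13.5] t 12.52 xyz [ 0.2 -0.2  1.5] rot [-0.     0.     0.002] q6 0.31 F [-0.2 -0.2 -1.5] w 25.9 g 30.0
```

View pics/t4.png

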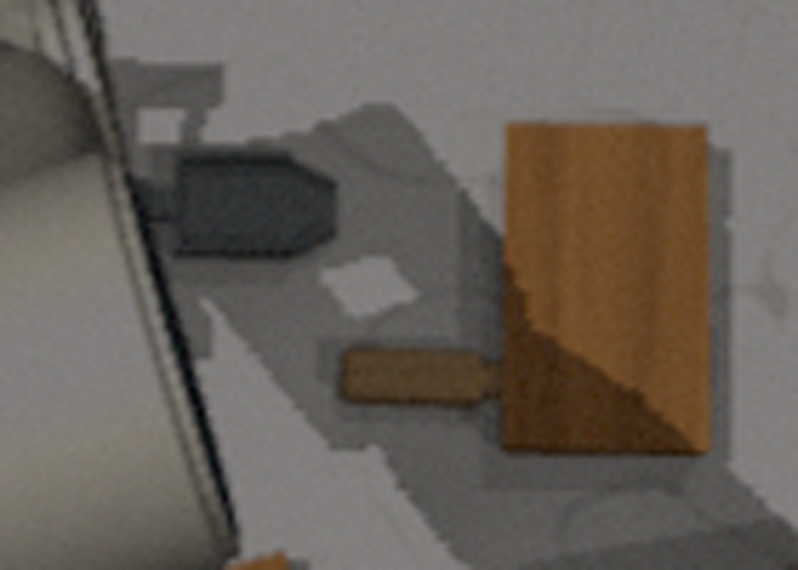

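The top view shows the blade pointing at the rack, with its tip at pixel (299,167) and its sides at rows 157 and 175. I'll check its alignment with the bay numerically.

```bash
python3 - <<'E'
from h import *
im=grab("top");g=cv2.cvtColor(im,cv2.COLOR_BGR2GRAY)
W=[]
for a in((range(274,290),152,161,0),(range(274,290),171,180,0)):
    w=pix2w("top",edges(g,*a),28);d,c=line(w);W.append(w);print(w.mean(0).round(1),np.degrees(np.arctan2(d[1],d[0])).round(2))
c=(W[0]+W[1])/2;m=c.mean(0);print("centre",m,"bay axis x there",634.2+.0314*(m[1]+60.5))
t=edges(g,range(164,171),294,304,1);print("tip",pix2w("top",t,20).mean(0))
rack(im)
E
```

```text
[670.7  89.8] -86.98
[605.  90.] 87.0
centre [637.88268567  89.90104919] bay axis x there 638.9225929446749
tip [631.95226642  35.46684983]
front mid [580.3 -57.5] dir deg -2.08
back mid [ 577.9 -169.8] dir deg -1.9
far mid [ 674.  -116.8] dir deg 88.05
near mid [ 487.3 -110.3] dir deg 88.07
```

Kinematics and vision agree on the alignment to within about 2 mm. I'll lower slightly and advance to just inside the mouth.

```bash
python3 -m inch '[{"xyz":[-4,0,3],"rot":[0,0,0]},{"xyz":[-12,0,5],"rot":[0,0,0]},{"xyz":[-22,0,5],"rot":[0,0,0]},{"xyz":[-32,0,5],"rot":[0,0,0]},{"xyz":[-42,0,5],"rot":[0,0,0]},{"xyz":[-52,0,5],"rot":[0,0,0]},{"xyz":[-62,0,5],"rot":[0,0,0]},{"xyz":[-72,0,5],"rot":[0,0,0]},{"xyz":[-80,0,5],"rot":[0,0,0]},{"xyz":[-86,0,5],"rot":[0,0,0]},{"xyz":[-90,0,5],"rot":[0,0,0]},{"xyz":[-90,0,5],"rot":[0,0,0]}]'
python3 - <<'E'
from h import *
to(637,90,8,-1.8)
im=grab("top");cv2.imwrite("pics/t5.png",cv2.resize(im[140:220,270:380],None,fx=7,fy=7,interpolation=cv2.INTER_CUBIC))
E
```

```text
t: 13.62
ee_pos: [639.6, 104.0, 8.7]
orientation: [-2.256, -2.186, 0.0]
ft_force: [-0.3, 0.5, -0.6]
width: 25.9
grasp_force: 30.0
now [639.6 104.    8.7] t 13.62 xyz [-14.1  -2.2   0.7] rot [-0.  0. -0.] q6 0.17 F [-0.3  0.5 -0.6] w 25.9 g 30.0
```

View pics/t5.png

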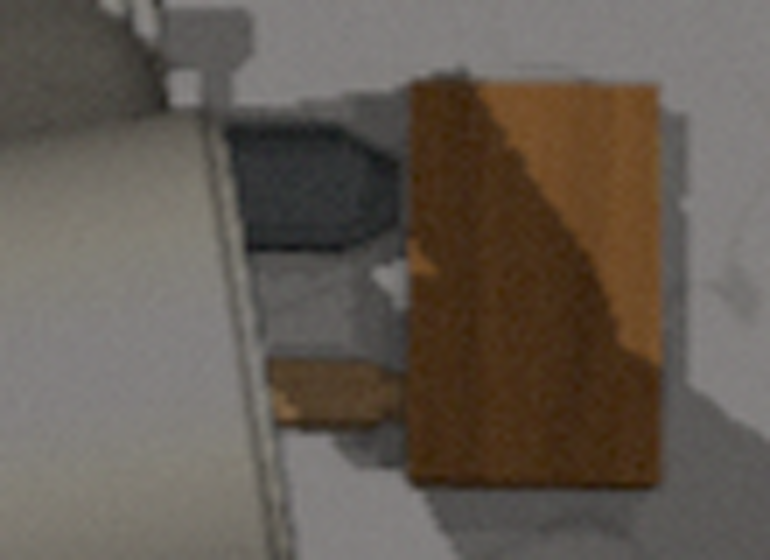

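The tip is at the mouth, at crop (400,190), and centred within about 1 mm. I'll shift +1 mm and go in, checking the force.

```bash
python3 -m inch '[{"xyz":[-4,1,0],"rot":[0,0,0]},{"xyz":[-9,1,0],"rot":[0,0,0]},{"xyz":[-14,1,0],"rot":[0,0,0]},{"xyz":[-19,1,0],"rot":[0,0,0]},{"xyz":[-24,1,0],"rot":[0,0,0]},{"xyz":[-29,1,0],"rot":[0,0,0]},{"xyz":[-32,1,0],"rot":[0,0,0]}]'
python3 -m inch '[{"xyz":[-4,0,0],"rot":[0,0,0]},{"xyz":[-8,0,0],"rot":[0,0,0]},{"xyz":[-12,0,0],"rot":[0,0,0]},{"xyz":[-16,0,0],"rot":[0,0,0]},{"xyz":[-20,0,0],"rot":[0,0,0]},{"xyz":[-22,0,0],"rot":[0,0,0]}]'
```

```text
t: 14.25
ee_pos: [639.6, 72.0, 8.7]
orientation: [-2.256, -2.186, 0.0]
ft_force: [-0.6, -0.9, -1.5]
width: 25.8
grasp_force: 30.0
t: 14.75
ee_pos: [638.9, 50.2, 8.7]
orientation: [2.256, 2.186, -0.0]
ft_force: [0.3, 0.1, -2.1]
width: 25.8
grasp_force: 30.0
```

```bash
python3 -m inch '[{"xyz":[-4,0,0],"rot":[0,0,0]},{"xyz":[-8,0,0],"rot":[0,0,0]},{"xyz":[-12,0,0],"rot":[0,0,0]},{"xyz":[-16,0,0],"rot":[0,0,0]},{"xyz":[-20,0,0],"rot":[0,0,0]},{"xyz":[-22,0,0],"rot":[0,0,0]}]'
python3 -m inch '[{"xyz":[-4,0,0.5],"rot":[0,0,0]},{"xyz":[-8,0,1],"rot":[0,0,0]},{"xyz":[-12,0,1.5],"rot":[0,0,0]},{"xyz":[-16,0,2],"rot":[0,0,0]},{"xyz":[-18,0,2],"rot":[0,0,0]},{"xyz":[-18,0,2],"rot":[0,0,0]}]'
```

```text
t: 15.25
ee_pos: [638.3, 28.2, 8.7]
orientation: [2.256, 2.186, -0.0]
ft_force: [-0.4, 1.1, -1.5]
width: 26.2
grasp_force: 30.0
t: 15.75
ee_pos: [637.6, 10.3, 6.6]
orientation: [-2.256, -2.186, 0.0]
ft_force: [0.7, 0.6, -1.5]
width: 25.7
grasp_force: 30.0
```

```bash
python3 -m inch '[{"xyz":[-2,0,0.5],"rot":[0,0,0]},{"xyz":[-4,0,0.7],"rot":[0,0,0]},{"xyz":[-6,0,0.7],"rot":[0,0,0]},{"xyz":[-6,0,0.7],"rot":[0,0,0]}]'
python3 -m inch '[{"xyz":[-1,0,0],"rot":[0,0,0]},{"xyz":[-2,0,0],"rot":[0,0,0]},{"xyz":[-3,0,0],"rot":[0,0,0]},{"xyz":[-3,0,0],"rot":[0,0,0]}]'
```

```text
t: 16.08
ee_pos: [637.5, 4.6, 6.0]
orientation: [2.256, 2.187, -0.0]
ft_force: [-0.5, 0.1, -1.0]
width: 25.8
grasp_force: 30.0
t: 16.42
ee_pos: [637.4, 1.7, 6.0]
orientation: [2.256, 2.187, 0.0]
ft_force: [-0.5, 0.2, -0.7]
width: 26.2
grasp_force: 30.0
```

```bash
python3 -m inch '[{"xyz":[-1,0,0],"rot":[0,0,0]},{"xyz":[-2,0,0],"rot":[0,0,0]},{"xyz":[-2,0,0],"rot":[0,0,0]}]'
python3 -m inch '[{"xyz":[-1,0,0],"rot":[0,0,0]},{"xyz":[-2,0,0],"rot":[0,0,0]},{"xyz":[-2,0,0],"rot":[0,0,0]}]'
```

```text
t: 16.67
ee_pos: [637.4, -0.3, 6.0]
orientation: [2.256, 2.187, 0.0]
ft_force: [-0.9, 0.6, -1.8]
width: 25.7
grasp_force: 30.0
t: 16.92
ee_pos: [637.5, -1.1, 6.1]
orientation: [-2.256, -2.186, -0.002]
ft_force: [0.4, 5.1, -1.3]
width: 25.9
grasp_force: 30.0
```

```bash
python3 -m inch '[{"xyz":[-1,0,0],"rot":[0,0,0]},{"xyz":[-2,0,0],"rot":[0,0,0]},{"xyz":[-2,0,0],"rot":[0,0,0]}]'
python3 -m inch '[{"xyz":[0,0,0.5],"rot":[0,0,0]},{"xyz":[0,0,0.5],"rot":[0,0,0]},{"xyz":[0,0,0.5],"rot":[0,0,0]}]'
```

```text
t: 17.17
ee_pos: [637.6, -1.3, 6.3]
orientation: [-2.255, -2.184, -0.005]
ft_force: [0.7, 14.7, 0.8]
width: 25.9
grasp_force: 30.0
t: 17.42
ee_pos: [637.6, -1.3, 5.9]
orientation: [-2.255, -2.185, -0.004]
ft_force: [0.3, 15.2, 1.5]
width: 25.4
grasp_force: 30.0
```

Contact is firm at the back wall, at 15 N. I'll release and rise.

```bash
python3 -m inch '[{"xyz":[0,0,0],"rot":[0,0,0]},{"xyz":[0,0,0],"rot":[0,0,0]},{"xyz":[0,0,0],"rot":[0,0,0]},{"xyz":[0,0,0],"rot":[0,0,0]},{"xyz":[0,0,0],"rot":[0,0,0]},{"xyz":[0,0,0],"rot":[0,0,0]},{"xyz":[0,0,-15],"rot":[0,0,0]},{"xyz":[0,0,-35],"rot":[0,0,0]},{"xyz":[0,0,-60],"rot":[0,0,0]},{"xyz":[0,0,-90],"rot":[0,0,0]},{"xyz":[0,0,-120],"rot":[0,0,0]},{"xyz":[0,0,-150],"rot":[0,0,0]}]' 0
python3 -m inch '[{"xyz":[30,0,0],"rot":[0,0,0]},{"xyz":[65,0,0],"rot":[0,0,0]},{"xyz":[100,0,0],"rot":[0,0,0]},{"xyz":[135,-10,0],"rot":[0,0,0]},{"xyz":[170,-20,0],"rot":[0,0,0]},{"xyz":[205,-30,0],"rot":[0,0,0]},{"xyz":[240,-50,0],"rot":[0,0,0]},{"xyz":[270,-70,-10],"rot":[0,0,0]},{"xyz":[300,-90,-20],"rot":[0,0,0]},{"xyz":[320,-110,-20],"rot":[0,0,0]},{"xyz":[330,-120,-20],"rot":[0,0,0]},{"xyz":[330,-120,-20],"rot":[0,0,0]}]'
python3 - <<'E'
from h import *
im=grab("top");s=grab("side")
a=cv2.resize(im[130:230,280:400],(560,467),interpolation=cv2.INTER_CUBIC)
cv2.imwrite("pics/t6.png",a);cv2.imwrite("pics/s6.png",cv2.resize(s[100:260,240:440],None,fx=4,fy=3.7,interpolation=cv2.INTER_CUBIC))
rack(im)
g=cv2.cvtColor(im,cv2.COLOR_BGR2GRAY)
print("end",pix2w("top",edges(g,range(164,169),294,306,1),20))
E
```

```text
t: 18.42
ee_pos: [637.0, -4.3, 158.0]
orientation: [2.256, 2.186, 0.0]
ft_force: [0.1, 0.9, 0.2]
width: 88.0
grasp_force: 0.0
t: 19.42
ee_pos: [525.6, 331.2, 176.3]
orientation: [-2.252, -2.19, -0.0]
ft_force: [-1.1, -0.2, -1.3]
width: 87.8
grasp_force: 0.0
front mid [580.3 -56.7] dir deg -2.2
back mid [ 577.9 -169.8] dir deg -1.72
far mid [ 674.2 -116.8] dir deg 87.83
near mid [ 486.6 -110.2] dir deg 88.31
end [[641.83218627  28.89963192]
 [638.51297965  30.14886581]
 [635.171785    30.2305654 ]
 [631.83039278  30.14974347]
 [628.5326392   31.92961899]]
```

View pics/t6.png

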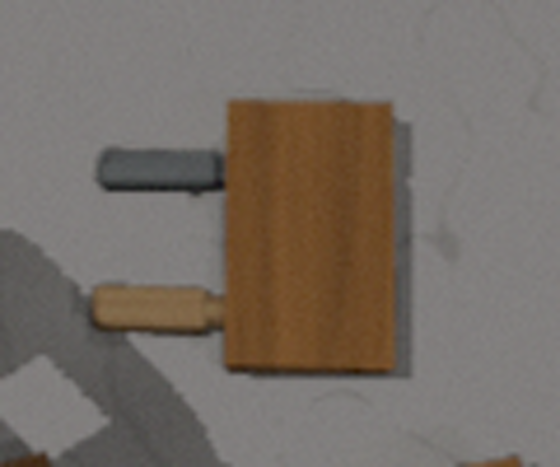

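View pics/s6.png

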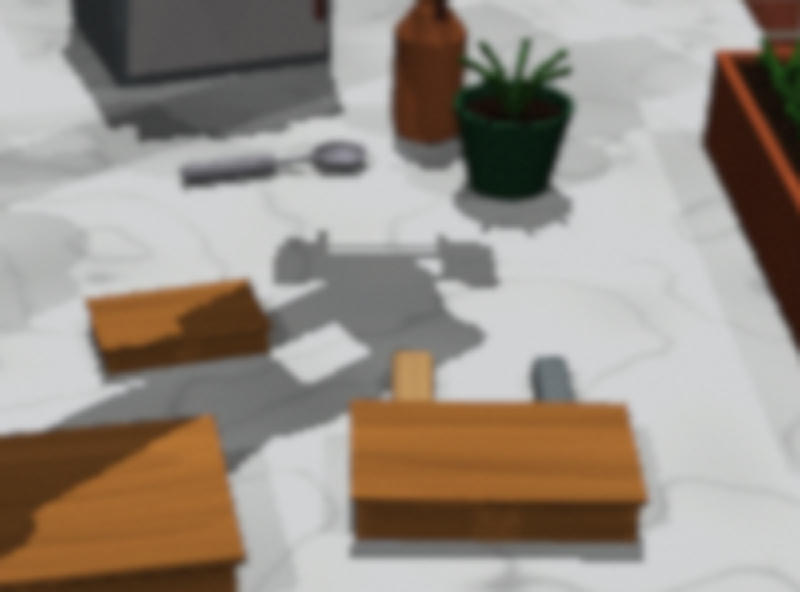

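Only the handle sticks out. Its end is at y≈30, which puts the tip at y≈-160, against the back wall near -159. The dibber, spoon, mister, planter and rack are unmoved.

```bash
python3 -c "
from workcell import ctrl
print(ctrl.close_job())"
```

```text
the job is handed in; nothing more can be done
None
```

The trowel is back in its bay blade first, lying flat and pushed home against the back wall (15 N contact), and released; nothing else was seen to move, and I handed the job in after about 19.5 s of the 64 s allowed.

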